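Unblock the tipping bin of the toy-tool station

TASK

The toy hammer has been left under the tipping bin and props it up. Draw it out, hang it on the empty pair of big pegs of the sloping board, head resting against the pegs and handle down between them, and then swing the wooden lever all the way over so that the bin tips both rollers out into the tray. Use gentle forces and leave the other things where they are.

Things in the scene. Friction and masses are not known exactly. Their poses are not given: they have to be found in the camera images.
- station: Fixed birch base. Origin on the table below the bin's front lip; x points from the robot side into the station, y left, z up. Tray in front of the bin: floor 4 mm above the table, x -180 to 0 mm, inner width 200 mm, rim 10 mm thick with its top 24 mm above the table. Board posts at x = 105 and 235, y = +-126 mm.
- rail_mid (a point): Middle of the fixed guard rail, a 14 mm dowel along station y between posts at y = +-105 mm. It passes over the tray at station x = -10 mm, its axis 110 mm above the table. The hammer must be drawn out under it towards the robot; an upright gripper cannot work beneath it, one tilted 30 to 40 degrees back towards the robot can.
- bin: Birch tipping bin, 110 mm long, 160 mm wide, walls 40 mm, open at the front. Origin on its rear axle (along y), at (110, 0, 38) mm of the station. At rest it leans back 0.12 rad, front lip 51 mm above the table; the lever (0.39 rad per rad) tips it to 0.23 rad forward, lip 13 mm above the table. The hammer under it stops it half way.
- lever: Wooden lever right of the bin. Origin on its hinge axis (along station y) at (50, -200, 48) mm of the station; z points along the shaft to the knob. It starts leaning 0.33 to 0.45 rad towards the robot and swings in the station's x-z plane to its end stop, 0.45 rad away from the robot. It is stiff (3 to 5 N at the knob), stays where it is left, and drives the bin.
- lever_tip (a point): Centre of the lever's ball knob, 28 mm diameter, 90 mm from the lever's hinge axis; the shaft below is 14 x 16 mm.
- hammer: Wooden toy hammer, 110 g, flat. Origin on its underside where head meets handle; x out of the head, z up. Handle x -110 to 0 mm, 20 mm wide, 26 mm high. Head x 0 to 28 mm, 80 mm wide (y), 30 mm high. Centre of mass near x = -24 mm. At the start the head lies on the tray floor under the bin; the last 50 to 70 mm of the handle stick out.
- pegboard: Fixed peg board above the bin, sloping 30 degrees. Origin on its face midway between the two big pegs; x up the slope, y left, z out of the face. Board x -75 to 125, y +-145 mm. Big pegs at x 0, y +-23 mm: 12 mm thick, 36 mm tall. Hung properly, the hammer's axes are along the board's and its origin is at x = 6, y = 0, z = 0 mm. Wrench at y = 100, spatula at y = -100 mm.
- roller1: Plain wooden roller, 28 mm diameter, 60 mm long along its y axis, in the bin; origin at its centre.
- roller2: The second, same roller, in front of the first in the bin.
- wrench: Green plastic toy wrench, 118 mm long, hung on the board at the left. Leave it. Origin on its underside where handle meets jaw.
- spatula: Aluminium mini spatula with a wooden handle, 140 mm long, hung on the board at the right. Leave it. Origin on its underside where handle meets blade.
- screwdriver: Yellow toy screwdriver, 140 mm long, on the table. Leave it. Origin on the underside at the root of the blade.
- toy_nut: Round wooden toy nut, 56 mm across, 20 mm high, on the table. Leave it. Origin at the centre of its underside.
- beaker: White cup, 70 mm across, 85 mm high, on the table. Leave it. Origin at the centre of its underside.
- block: Wooden block, 50 mm, on the table. Leave it. Origin at the centre of its underside.

How it is judged:
On the way, in this order (a step that is already met when the one before it is completed fails the run):
1. The hammer is drawn out, hung on the two big pegs of the board and let go, while the bin is not yet tipped (lever not yet past upright) (x of hammer in the frame of pegboard between 0.001 and 0.011 m and y of hammer in the frame of pegboard between -0.012 and 0.012 m and z of hammer in the frame of pegboard between -0.004 and 0.006 m and angle between the x axis of hammer and the x axis of pegboard, either way round below 0.12 rad and angle between the z axis of hammer and the z axis of pegboard, either way round below 0.12 rad and contact force between the fingers and hammer below 0.2 N and linear speed of hammer below 0.03 m/s and x of lever_tip in the frame of station below 0.05 m), for 0.3 s.
2. The lever is swung fully over and both rollers lie in the tray (x of lever_tip in the frame of station above 0.0835 m and x of roller1 in the frame of station between -0.185 and 0.012 m and y of roller1 in the frame of station between -0.105 and 0.105 m and z of each of roller1, roller2 in the frame of station below 0.032 m and x of roller2 in the frame of station between -0.185 and 0.012 m and y of roller2 in the frame of station between -0.105 and 0.105 m), for 0.2 s.
At the end, for the whole second after the job is handed in: Hammer let go and at rest on the board face (within 6 mm), handle down between the big pegs (12 mm sideways, 0.12 rad), head within 5 mm of touching both pegs; lever over to within 0.06 rad (5 mm at the knob) of its end stop; both rollers out of the bin, lying in the tray (all of step 2 and x of hammer in the frame of pegboard between 0.001 and 0.011 m and y of hammer in the frame of pegboard between -0.012 and 0.012 m and z of hammer in the frame of pegboard between -0.004 and 0.006 m and angle between the x axis of hammer and the x axis of pegboard, either way round below 0.12 rad and angle between the z axis of hammer and the z axis of pegboard, either way round below 0.12 rad and contact force between the fingers and hammer below 0.2 N and linear speed of hammer below 0.03 m/s).
It fails at once if The hammer is pressed against the peg board or its pegs with more than 50 N (contact force between hammer and pegboard above 50 N).
It fails at once if The lever is pushed with more than 25 N (contact force between any of the arm, the fingers and lever above 25 N).
It fails at once if The bin itself is pushed by the robot with more than 8 N instead of being worked by the lever (contact force between any of the arm, the fingers and bin above 8 N).
It fails at once if The wrench, the spatula, the screwdriver, the toy nut, the cup or the block is moved by more than 25 mm (distance of any of wrench, spatula, screwdriver, toy_nut, beaker, block from where it was at the start of the episode above 0.025 m).
It also fails if it takes over 72 s, if anything falls off the work surface, if the arm or the gripper's body presses on something with over 40 N, if the wrist force passes 120 N, or if a joint passes its speed limit or range.

ROBOT

A 7-joint arm with a two-finger parallel gripper is mounted at the origin on the work surface. World frame = base frame: x ahead of the robot, y to its left, z up, the work surface at z = 0. Lengths are in m, angles in rad, forces in N, time in s.
With the tool pointing down it reaches from about 0.4 to 0.925 m from the base axis. Payload 5.6 kg.
Tool frame: the origin (TCP) lies midway between the tips of the shut fingers; the grasp point (between the pads) lies 19 mm behind it; z points along the fingers, y is the line along which they close (so a half turn about z gives the same grasp; the last joint's range is limited). The gripper opens to 85 mm and grips with 20 to 120 N. Pads are 22 mm wide; open, the fingers measure 114 mm over their backs; the gripper's body (76 mm by 85 mm) begins 54 mm behind the grasp point. The pads swing forward as they close: fully open they stand 13 mm farther back than shut.
Start: joints at [-1.193, 0.468, -0.012, 1.603, 0.006, 1.071, -0.056], TCP at [0.266, 0.593, 0.231] pointing down, gripper open.
Joint ranges: [-2.53, 2.53], [-0.31, 2.02], [-1.57, 1.55], [0.28, 2.44], [-1.29, 4.43], [0.15, 1.84], [-2.92, 2.92]. Speed limits (rad/s): [2.57, 2.57, 3.14, 3.14, 3.14, 3.14, 3.14].

INTERFACE

Orientations are given as a rotation vector (axis times angle).
In Python, from station import state, vision, workorder gives the robot as it stands. The module is installed in compiled form; this text tells all that it offers.
- The arm moves only by the tool apply_moves, never from a script. Its arguments are lists of equal length, an entry for each row: "dp": the shift along the tool's x, y, z in cm, a list of three; "dr": the turn, a rotation vector about the tool's x, y, z in degrees, a list of three; "fingers": the opening in per cent of the stroke, from 0 (shut) to 100 (fully open). In form: {"dp": [[dx, dy, dz], ...], "dr": [[wx, wy, wz], ...], "fingers": [fingers, ...]}. A call has 1 to 10 rows; each row is the pose to reach, as a shift and turn from the pose commanded when the call began, along the tool's axes at that moment; what a row does not reach only later rows make up. A row lasts 1/10 s, in which the tool goes at most 50 mm and 8.59 degrees, less where a joint would pass 70% of its speed; a pose out of reach is approached as far as the arm can. A call with a gripper value outside its range is refused whole. The fingers move at their own pace and stop on an object; the grip force is fixed at half the most. Time passes only in rows, so rows that repeat a pose let the fingers close. It gives the time, the measured TCP pose, the force, the opening and the grip force at its end, in the units of the state.
- state(): the state, without advancing time (a new reading comes with each control period).
- vision.grab_frame(name): name is "side" or "top" or "wrist"; returns the picture (384x512x3 uint8, blue, green, red); there is no depth.
- vision.camera_model(name): a dict with "fov_y" (degrees; the focal length in pixels is half the picture's height over the tangent of half this angle, whatever the lens; pixels are square), "cx", "cy" (the principal point, pixels), "eye" and "rotation" of the camera in the world. Camera axes: x right, y down, z forward; pixel columns grow to the right and rows downward; lengths in m; the calibration is good to about 2 mm. The wrist camera is an equidistant fisheye: a pixel r from the principal point sees the ray r / f radians off the axis. A picture is of the moment at which its call begins: read the wrist's pose just before it. camera_model takes no time and is no camera call; for the wrist camera it gives the pose at the moment of the call.
- workorder.sign_off(): hands the job in; it is judged then, once.
Trained networks look in the newest picture that a camera, given by its name, has taken for a name from the list of things; names that differ only in an ending like _2 or _b are one class to them, and where a whole thing is asked for, a point or a joint stands for the part that bears it (a point fixed in the world has none). Each returns a list of dicts, best first, with "confidence" (0 to 1); they miss things now and then, are a little off and sometimes report something else, mostly with a low value. They report only what shows in the picture. A call takes as long as a camera call.
- vision.search_frame(camera, name): "box" ([centre column, centre row, width, height] in pixels, round what is visible of it).
- vision.cut_out(camera, name): "pixels" (384x512 bool, what is visible of it) and "box" ([centre column, centre row, width, height] in pixels, round what is visible of it).
The state is a dict: "clock": time; "joint_pos": joint angles; "joint_velocities": joint speeds; "joint_efforts": joint torques, N m; "tcp_pos": TCP position; "tcp_rot": TCP orientation; "ft_force": force on the tool from outside, world axes, zero at the start; "torque": the same for the moment, N m; "width": finger opening in m; "gripper_force": force on a finger pad.
Only numpy, scipy, OpenCV 4.12 (cv2) and the standard library are available. Lean on these libraries where they do the work, as an engineer would, in place of code of your own. Each camera call takes 0.05 s, during which the arm holds its last target. There are 200 camera calls.

## Working session

There is one attempt and no reset: what is moved stays moved. The work goes in short steps, Python scripts to look and compute and a tool call to move; the robot and the scene stay as the last step left them, time stands still between calls to the robot, and variables do not carry over. Pictures are saved under pics/ and viewed, at most 13 in all, crops included, and the job is handed in when it is done.

Besides the shell and the picture viewer there is one more tool, called after ">>>" as name(argument=value, ...), one argument or row to a line, values as JSON. apply_moves: Moves the arm, as the interface text tells. Its arguments: {"type":"object","properties":{"dp":{"type":"array"},"dr":{"type":"array"},"fingers":{"type":"array"}},"required":["dp","dr","fingers"]}

```bash
mkdir -p pics; python3 - <<'E'
from station import state, vision
import cv2,numpy as np
s=state();print(s)
for c in("side","top"):
    im=vision.grab_frame(c);cv2.imwrite(f"pics/{c}0.png",im)
    print(c,vision.camera_model(c))
    for n in["hammer","lever","lever_tip","pegboard","bin","station","wrench","spatula","roller1"]:
        r=vision.search_frame(c,n)
        print(c,n,[(np.round(d["box"]).tolist(),round(d["confidence"],2)) for d in r[:2]])
a=cv2.imread("pics/side0.png");b=cv2.imread("pics/top0.png")
E
```

```text
{'clock': 0.0, 'joint_pos': array([-1.19303106,  0.46840797, -0.01158649,  1.60365104,  0.00598507,
        1.07140962, -0.0562891 ]), 'joint_velocities': array([ 9.75781817e-04,  3.25802887e-04, -4.22808656e-04,  6.38260980e-04,
       -6.19222028e-05, -8.02455333e-04, -3.23541363e-04]), 'joint_efforts': array([ 2.76034625e-04, -5.32396281e+01,  2.15794175e-02, -2.51294965e+01,
        1.14507615e-02,  8.05565593e-03,  1.06817731e-05]), 'tcp_pos': array([0.26533145, 0.5927469 , 0.23030699]), 'tcp_rot': array([-6.56130819e-01, -3.07203913e+00,  2.86236160e-03]), 'ft_force': array([-1.09943135,  0.79714021, -0.44938408]), 'torque': array([ 0.05382918,  0.04651417, -0.0729308 ]), 'gripper_force': 0.0, 'width': 0.08538370912258848}
side {'fov_y': 49.753950095202306, 'cx': 259.8635298720165, 'cy': 191.49563031680032, 'eye': array([-0.00326592, -0.81419529,  0.78080878]), 'rotation': array([-2.07277099,  0.65821552, -0.38161285])}
side hammer [([218.0, 212.0, 26.0, 16.0], 0.79)]
side lever [([289.0, 220.0, 17.0, 26.0], 0.53)]
side lever_tip [([289.0, 217.0, 12.0, 26.0], 0.45)]
side pegboa
[... 516 characters left out ...]
y([-2.11833453,  2.10316931, -0.22307446])}
top hammer [([215.0, 221.0, 11.0, 20.0], 0.49)]
top lever [([297.0, 179.0, 12.0, 11.0], 0.68), ([220.0, 182.0, 18.0, 15.0], 0.61)]
top lever_tip [([297.0, 178.0, 10.0, 6.0], 0.63)]
top pegboard [([213.0, 132.0, 119.0, 86.0], 0.67), ([114.0, 190.0, 19.0, 19.0], 0.24)]
top bin [([222.0, 183.0, 66.0, 39.0], 0.74), ([401.0, 197.0, 25.0, 25.0], 0.65)]
top station [([228.0, 182.0, 151.0, 187.0], 0.9)]
top wrench [([175.0, 146.0, 17.0, 43.0], 0.77), ([227.0, 184.0, 152.0, 187.0], 0.65)]
top spatula [([251.0, 133.0, 22.0, 55.0], 0.61), ([228.0, 183.0, 147.0, 186.0], 0.49)]
top roller1 [([226.0, 172.0, 20.0, 11.0], 0.67), ([220.0, 182.0, 20.0, 16.0], 0.48)]
```

```bash
python3 - <<'E'
import cv2
a=cv2.imread("pics/side0.png")[80:280,130:400];b=cv2.imread("pics/top0.png")[70:290,120:420]
cv2.imwrite("pics/side0c.png",cv2.resize(a,None,fx=2.9,fy=2.9,interpolation=cv2.INTER_CUBIC))
cv2.imwrite("pics/top0c.png",cv2.resize(b,None,fx=2.6,fy=2.6,interpolation=cv2.INTER_CUBIC))
E
```

```text
(no output)
```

View pics/side0c.png

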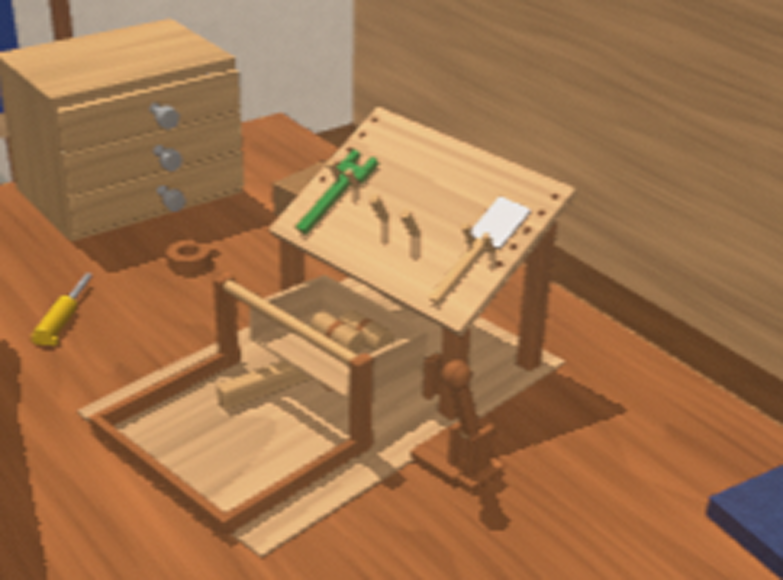

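View pics/top0c.png

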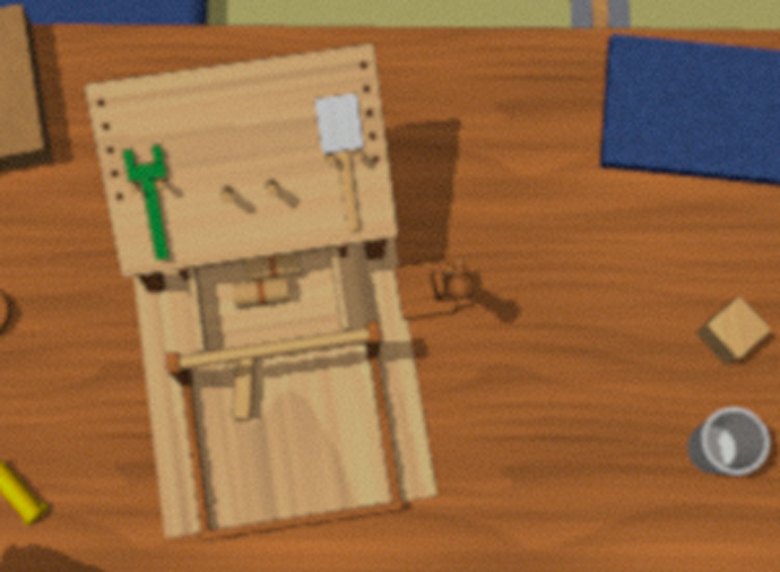

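The side view shows the handle end sticking out to the lower left under the rail (crop 222–300, 365–410), with the rollers in the bin and the lever knob at (455,373). In the top view the handle runs from (243,418) up to (250,360), the board corners and empty pegs (~235,200 and ~280,193) are clear, and the tray rim is visible. Next I fit the station pose.

```bash
cat > h.py <<'E'
import numpy as np,cv2
from station import state,vision
from scipy.spatial.transform import Rotation as R
from scipy.optimize import least_squares
def model(c):
    m=vision.camera_model(c);m["f"]=192/np.tan(np.radians(m["fov_y"])/2);m["R"]=R.from_rotvec(m["rotation"]).as_matrix();m["name"]=c;return m
def proj(m,P):
    q=(np.atleast_2d(P)-m["eye"])@m["R"]
    if m["name"]=="wrist":
        r=np.hypot(q[:,0],q[:,1]);t=np.arctan2(r,q[:,2]);k=m["f"]*t/np.maximum(r,1e-9)
    else:k=m["f"]/q[:,2]
    return np.c_[m["cx"]+k*q[:,0],m["cy"]+k*q[:,1]]
def ray(m,u):
    d=(np.asarray(u,float)-[m["cx"],m["cy"]])/m["f"]
    if m["name"]=="wrist":
        t=np.hypot(*d);v=np.r_[d/max(t,1e-9)*np.sin(t),np.cos(t)]
    else:v=np.r_[d,1]
    return m["R"]@(v/np.linalg.norm(v))
def atz(m,u,z):
    d=ray(m,u);return m["eye"]+d*(z-m["eye"][2])/d[2]
def tri(l):
    A=0;b=0
    for m,u in l:
        d=ray(m,u);M=np.eye(3)-np.outer(d,d);A=A+M;b=b+M@m["eye"]
    return np.linalg.solve(A,b)
def S(p,P):  # station pts -> world
    c,s=np.cos(p[2]),np.sin(p[2]);P=np.atleast_2d(P)
    return np.c_[p[0]+c*P[:,0]-s*P[:,1],p[1]+s*P[:,0]+c*P[:,1],P[:,2]]
def B(p,P):  # board -> station ; p[3]=x,p[4]=z
    P=np.atleast_2d(P);c,s=np.cos(np.pi/6),.5
    return np.c_[p[3]+c*P[:,0]-s*P[:,2],P[:,1],p[4]+s*P[:,0]+c*P[:,2]]
E
python3 - <<'E'
from h import *
t,s=model("top"),model("side")
T=lambda L:np.array(L)/2.6+[120,70]
D=lambda L:np.array(L)/2.9+[130,80]
st=np.array([[-.19,.11,.024],[-.19,-.11,.024],[-.01,.105,.11],[-.01,-.105,.11]])
bd=np.array([[.125,.145,0],[.125,-.145,0],[-.075,-.145,0],[-.075,.145,0]])
tp=T([[208,533],[402,505],[173,360],[375,336],[87,85],[374,45],[397,235],[122,274]])
sp=D([[92,417],[228,520],[226,288],[361,362],[378,108],[575,188],[461,330],[272,230]])
def f(p):
    W=np.r_[S(p,st),S(p,B(p,bd))]
    return np.r_[proj(t,W)-tp,proj(s,W)-sp].ravel()
o=least_squares(f,[.4,.1,.1,.17,.2],loss="soft_l1");p=o.x
print(p.round(4),o.fun.reshape(-1,2).round(1).tolist())
np.save("p.npy",p)
k=tri([(t,T([460,280])),(s,D([455,373]))]);print("knob",k)
kl=(k-S(p,[[0,0,0]])[0]);c,q=np.cos(p[2]),np.sin(p[2]);print("knob st",c*kl[0]+q*kl[1],-q*kl[0]+c*kl[1],kl[2])
e=T([[234,416],[251,418],[242,362],[258,362]])
for u in e: 
    w=atz(t,u,.03)-S(p,[[0,0,0]])[0];print("handle st",(c*w[0]+q*w[1]).round(4),(-q*w[0]+c*w[1]).round(4))
print(S(p,B(p,[[0,0,0],[.006,0,.0]])))
E
```

```text
[0.5479 0.0652 0.1622 0.1495 0.1587] [[-2.1, 1.4], [0.8, -0.1], [0.8, -0.3], [-0.0, -2.8], [-0.4, -0.6], [0.1, -1.3], [0.6, -0.5], [0.9, 0.4], [-0.9, -1.0], [-0.8, 0.0], [-0.2, -2.2], [0.6, 0.4], [-0.3, -0.4], [0.2, 0.3], [-0.7, 1.1], [-1.5, 0.1]]
knob [ 0.60100162 -0.12642993  0.13146672]
knob st 0.021451732092618022 -0.1977064670800483 0.13146671969034304
handle st -0.0669 0.0584
handle st -0.0719 0.0403
handle st -0.009 0.0416
handle st -0.0117 0.0241
[[0.69548149 0.08936876 0.15867533]
 [0.70060942 0.09020797 0.16167533]]
```

```bash
cat >> h.py <<'E'
def toolR(phi,tilt,flip=1):
    "fingers close across direction phi, tilted forward (along phi) by tilt deg"
    t=np.radians(tilt);z=np.array([np.sin(t)*np.cos(phi),np.sin(t)*np.sin(phi),-np.cos(t)])
    y=flip*np.array([-np.sin(phi),np.cos(phi),0]);return np.c_[np.cross(y,z),y,z]
def delta(P,Rt,grasp=False,base=None):
    "cm/deg from current pose; P = TCP target or grasp point target"
    s=state() if base is None else base
    R0=R.from_rotvec(s["tcp_rot"]).as_matrix()
    P=np.asarray(P,float)+(Rt[:,2]*.019 if grasp else 0)
    return (R0.T@(P-s["tcp_pos"])*100).round(2).tolist(),np.degrees(R.from_matrix(R0.T@Rt).as_rotvec()).round(2).tolist()
E
python3 - <<'E'
from h import *
s=state();R0=R.from_rotvec(s["tcp_rot"]).as_matrix();print(R0.round(2))
p=np.load("p.npy");P=S(p,[[-.14,.06,.20]])[0];print(P)
for f in(1,-1):print(delta(P,toolR(-.11,35,f)))
m=model("wrist");print((R0.T@(m["eye"]-s["tcp_pos"])).round(3),(R0.T@m["R"]).round(2),m["f"],m["cx"],m["cy"])
E
```

```text
[[-0.91  0.41  0.  ]
 [ 0.41  0.91 -0.  ]
 [-0.    0.   -1.  ]]
[0.40004818 0.10181774 0.2       ]
([-32.35, -39.36, 3.13], [-5.44, -34.71, -17.25])
([-32.35, -39.36, 3.13], [-48.96, 7.67, 155.3])
[ 0.075  0.    -0.143] [[ 0.   -0.96 -0.29]
 [ 1.    0.    0.  ]
 [-0.   -0.29  0.96]] 297.3186396354542 250.14695877802876 194.5062590817165
```

>>> apply_moves(
  dp=[
    [-32.3,-39.4,3.1],
    [-32.3,-39.4,3.1],
    [-32.3,-39.4,3.1],
    [-32.3,-39.4,3.1],
    [-32.3,-39.4,3.1],
    [-32.3,-39.4,3.1],
    [-32.3,-39.4,3.1],
    [-32.3,-39.4,3.1],
    [-32.3,-39.4,3.1],
    [-32.3,-39.4,3.1],
  ],
  dr=[
    [-5.4,-34.7,-17.2],
    [-5.4,-34.7,-17.2],
    [-5.4,-34.7,-17.2],
    [-5.4,-34.7,-17.2],
    [-5.4,-34.7,-17.2],
    [-5.4,-34.7,-17.2],
    [-5.4,-34.7,-17.2],
    [-5.4,-34.7,-17.2],
    [-5.4,-34.7,-17.2],
    [-5.4,-34.7,-17.2],
  ],
  fingers=[100,100,100,100,100,100,100,100,100,100],
)

```text
clock: 2.0
tcp_pos: [0.3702, 0.2227, 0.2073]
tcp_rot: [0.141, 2.53, -0.044]
ft_force: [-0.5, -0.0, -0.4]
width: 0.0853
gripper_force: 0.0
```

```bash
python3 - <<'E'
from h import *
p=np.load("p.npy");print(delta(S(p,[[-.14,.06,.20]])[0],toolR(-.11,35,1)),state()["joint_pos"].round(2))
E
```

```text
([-3.12, -11.69, 3.06], [-0.04, -0.17, -0.05]) [-0.77  0.02 -0.24  2.42  1.    0.66 -0.35]
```

>>> apply_moves(
  dp=[
    [-3.1,-11.7,3.1],
    [-3.1,-11.7,3.1],
    [-3.1,-11.7,3.1],
    [-3.1,-11.7,3.1],
    [-3.1,-11.7,3.1],
    [-3.1,-11.7,3.1],
  ],
  dr=[
    [0,0,0],
    [0,0,0],
    [0,0,0],
    [0,0,0],
    [0,0,0],
    [0,0,0],
  ],
  fingers=[100,100,100,100,100,100],
)

```text
clock: 2.6
tcp_pos: [0.3902, 0.1626, 0.1965]
tcp_rot: [0.134, 2.552, -0.074]
ft_force: [0.3, 0.1, -0.4]
width: 0.0854
gripper_force: 0.0
```

```bash
python3 - <<'E'
from h import *
s=state();print(s["tcp_pos"],s["joint_pos"].round(2))
im=vision.grab_frame("wrist");cv2.imwrite("pics/w1.png",cv2.resize(im,None,fx=1.5,fy=1.5))
np.save("w1.npy",im)
for n in["hammer","pegboard","lever_tip","roller1"]:
    print(n,[(np.round(d["box"]).tolist(),round(d["confidence"],2)) for d in vision.search_frame("wrist",n)[:2]])
p=np.load("p.npy");m=model("wrist")
print((1.5*proj(m,np.r_[S(p,[[-.069,.049,.03],[-.01,.033,.03],[-.01,.105,.11],[-.01,-.105,.11]]),S(p,B(p,[[0,.023,0],[0,-.023,0],[0,.023,.036],[0,-.023,.036]]))])).round())
E
```

```text
[0.39016024 0.16259634 0.19649025] [ 0.31  0.08 -1.12  2.43  1.11  0.6  -0.26]
hammer [([218.0, 172.0, 36.0, 61.0], 0.56)]
pegboard [([242.0, 307.0, 163.0, 64.0], 0.93), ([87.0, 262.0, 38.0, 50.0], 0.68)]
lever_tip [([89.0, 263.0, 36.0, 52.0], 0.6)]
roller1 [([215.0, 234.0, 42.0, 11.0], 0.61)]
[[313. 232.]
 [321. 284.]
 [404. 354.]
 [170. 379.]
 [359. 484.]
 [317. 485.]
 [352. 510.]
 [308. 510.]]
```

View pics/w1.png

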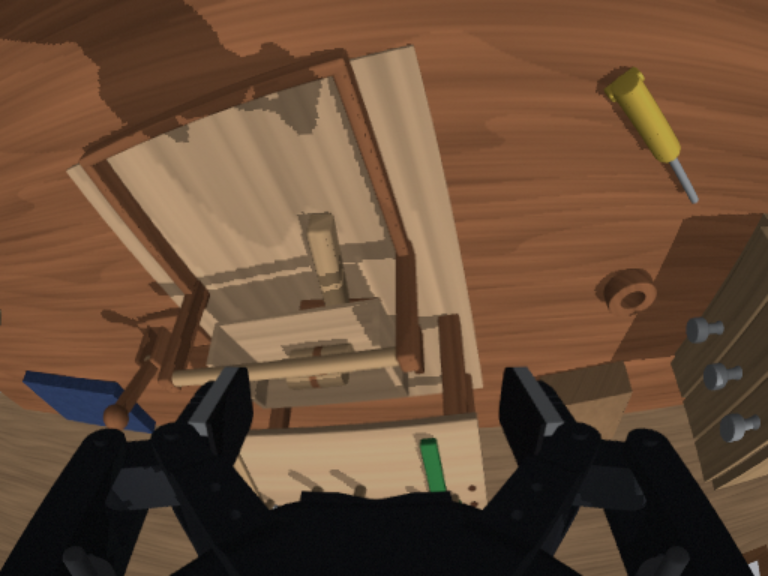

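The wrist view (upside down: robot side at the top) shows the handle's tail top edge at (322,230)/1.5, its top face running to (332,285), the rail between (177,380) and (400,358), and the pegs beyond the rail. The fit projects to within a few pixels.

```bash
python3 - <<'E'
from h import *
p=np.load("p.npy");m=model("wrist");t=model("top")
a=np.array([322,230])/1.5
print("tri",tri([(m,a),(t,[213.3,230.2])]))
for u in([322,230],[332,285],[309,232],[335,230],[322,285],[343,285]):
    print(u,atz(m,np.array(u)/1.5,.03).round(4))
# rail refine check
print([tri([(m,np.array(u)/1.5),(t,np.array(v)/2.6+[120,70])]).round(3) for u,v in(([402,360],[180,360]),([175,380],[370,337]))],S(p,[[-.01,.1,.11],[-.01,-.1,.11]]).round(3))
for d in vision.cut_out("wrist","hammer")[:1]:
    M=d["pixels"];y,x=np.nonzero(M);
    W=np.array([atz(m,u,.03)[:2] for u in zip(x,y)]);pc=np.linalg.svd(W-W.mean(0))[2][0] if len(W)<3000 else 0
    print(W.mean(0),pc,W[:,0].min(),W[:,0].max())
E
```

```text
tri [0.47397366 0.10580205 0.02450526]
[322, 230] [0.4707 0.1099 0.03  ]
[332, 285] [0.5346 0.1057 0.03  ]
[309, 232] [0.4716 0.0996 0.03  ]
[335, 230] [0.4717 0.1197 0.03  ]
[322, 285] [0.5339 0.097  0.03  ]
[343, 285] [0.5355 0.1151 0.03  ]
[array([0.52 , 0.163, 0.115]), array([ 0.547, -0.032,  0.114])] [[ 0.522  0.162  0.11 ]
 [ 0.554 -0.035  0.11 ]]
[0.50931493 0.10576029] [ 0.99144287 -0.13054132] 0.4537121971462289 0.5663579005551438
```

```bash
python3 - <<'E'
from h import *
Rt=toolR(-.09,35);G=np.array([.503,.1055,.030])
print(delta(G-.08*Rt[:,2],Rt,True),delta(G,Rt,True))
E
```

```text
([-0.45, -4.34, 14.45], [-1.82, -1.32, -0.18]) ([-0.64, -4.09, 22.44], [-1.82, -1.32, -0.18])
```

>>> apply_moves(
  dp=[
    [-0.4,-4.3,5],
    [-0.5,-4.3,10],
    [-0.5,-4.3,14.4],
    [-0.5,-4.3,14.4],
    [-0.5,-4.3,14.4],
    [-0.5,-4.3,14.4],
    [-0.5,-4.3,14.4],
    [-0.5,-4.3,14.4],
    [-0.5,-4.3,14.4],
  ],
  dr=[
    [-1.8,-1.3,-0.2],
    [-1.8,-1.3,-0.2],
    [-1.8,-1.3,-0.2],
    [-1.8,-1.3,-0.2],
    [-1.8,-1.3,-0.2],
    [-1.8,-1.3,-0.2],
    [-1.8,-1.3,-0.2],
    [-1.8,-1.3,-0.2],
    [-1.8,-1.3,-0.2],
  ],
  fingers=[50,50,50,50,50,50,50,50,50],
)

```text
clock: 3.8
tcp_pos: [0.4697, 0.1124, 0.0783]
tcp_rot: [0.107, 2.536, -0.038]
ft_force: [-0.1, -0.4, 0.6]
width: 0.0426
gripper_force: 0.0
```

```bash
python3 - <<'E'
from h import *
s=state();print(s["tcp_pos"],s["joint_pos"].round(2),s["width"])
Rt=toolR(-.09,35);G=np.array([.503,.1055,.030])
print(delta(G,Rt,True))
im=vision.grab_frame("wrist");cv2.imwrite("pics/w2.png",im)
m=model("wrist")
for d in vision.cut_out("wrist","hammer")[:1]:
    y,x=np.nonzero(d["pixels"]);W=np.array([atz(m,u,.03)[:2] for u in zip(x,y)])
    print(d["confidence"],d["box"])
    for lo in np.arange(.46,.55,.01):
        k=W[(W[:,0]>lo)&(W[:,0]<lo+.01),1]
        if len(k):print(lo.round(2),k.min().round(4),k.max().round(4))
print(proj(m,[[.472,.108,.03],[.532,.103,.03]]).round())
E
```

```text
[0.4696987  0.11242919 0.07832677] [ 0.63  1.26 -1.52  2.44  1.98  1.51 -0.38] 0.042599498471099555
([-0.05, -0.39, 7.8], [-0.03, -0.43, 0.32])
0.78 [249.8, 205.2, 78.7, 101.1]
0.46 0.0973 0.1158
0.47 0.0962 0.1157
0.48 0.0959 0.1156
0.49 0.0955 0.1155
0.5 0.0951 0.1148
0.51 0.0948 0.1141
0.52 0.0944 0.1135
0.53 0.0753 0.1131
0.54 0.0707 0.138
0.55 0.0688 0.1391
[[243. 183.]
 [245. 232.]]
```

View pics/w2.png

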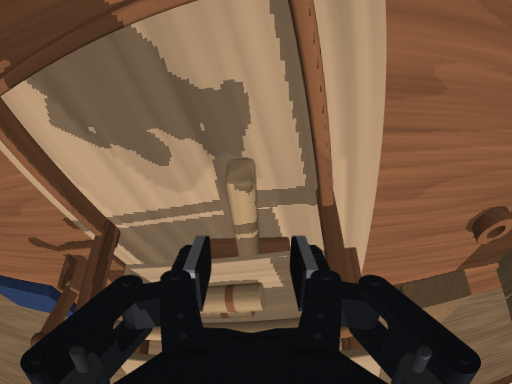

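The handle stands centred between the half-open fingers (tail at about 240,175, lip at row 240). I go in along the tool axis and close.

>>> apply_moves(
  dp=[
    [0,-0.3,2],
    [0,-0.4,4],
    [0,-0.4,5.5],
    [0,-0.4,7],
    [0,-0.4,7.8],
    [0,-0.4,7.8],
    [0,-0.4,7.8],
    [0,-0.4,7.8],
  ],
  dr=[
    [0,0,0],
    [0,0,-1],
    [0,0,-1.5],
    [0,0,-1.5],
    [0,0,-1.5],
    [0,0,-1.5],
    [0,0,-1.5],
    [0,0,-1.5],
  ],
  fingers=[50,50,50,50,50,50,50,50],
)

```text
clock: 4.7
tcp_pos: [0.515, 0.1015, 0.0172]
tcp_rot: [0.082, 2.533, -0.049]
ft_force: [0.5, 0.1, 0.7]
width: 0.043
gripper_force: 0.0
```

>>> apply_moves(
  dp=[
    [0,0,0.1],
    [0,0,0.1],
    [0,0,0.1],
    [0,0,0.1],
    [0,0,0.1],
    [0,0,0.1],
  ],
  dr=[
    [0,0,0],
    [0,0,0],
    [0,0,0],
    [0,0,0],
    [0,0,0],
    [0,0,0],
  ],
  fingers=[0,0,0,0,0,0],
)

```text
clock: 5.3
tcp_pos: [0.516, 0.1011, 0.0165]
tcp_rot: [0.083, 2.532, -0.048]
ft_force: [-1.7, 1.5, 5.0]
width: 0.0187
gripper_force: 58.3
```

```bash
python3 - <<'E'
from h import *
s=state();print(s["tcp_pos"],s["joint_pos"].round(2),s["width"],s["gripper_force"],s["ft_force"])
R0=R.from_rotvec(s["tcp_rot"]).as_matrix()
p=np.load("p.npy");d=np.array([np.cos(p[2]),np.sin(p[2]),0])
print(R0.round(3))
for a in(.05,.09,.1):
  print(a,(R0.T@(-a*np.array([1,.06,0]))*100).round(2),(R0.T@np.array([0,0,.01])*100).round(2), s["tcp_pos"]-a*d)
E
```

```text
[0.51602639 0.10107665 0.01646551] [ 0.65  1.35 -1.36  2.36  2.16  1.44 -0.31] 0.01869465161296013 58.31036063376814 [-1.68881905  1.48494862  5.03579212]
[[-0.819  0.071  0.57 ]
 [ 0.049  0.997 -0.053]
 [-0.572 -0.016 -0.82 ]]
0.05 [ 4.08 -0.65 -2.83] [-0.57 -0.02 -0.82] [0.46668281 0.09300132 0.01646551]
0.09 [ 7.34 -1.18 -5.1 ] [-0.57 -0.02 -0.82] [0.42720794 0.08654105 0.01646551]
0.1 [ 8.16 -1.31 -5.66] [-0.57 -0.02 -0.82] [0.41733923 0.08492599 0.01646551]
```

>>> apply_moves(
  dp=[
    [0.5,-0.1,-0.6],
    [1.4,-0.2,-1.2],
    [2.2,-0.3,-1.7],
    [3,-0.4,-2.2],
    [3.8,-0.6,-2.8],
    [4.7,-0.7,-3.4],
    [5.6,-0.8,-4],
    [6.5,-1,-4.6],
    [7.3,-1.2,-5.2],
    [7.3,-1.2,-5.2],
  ],
  dr=[
    [0,0,0],
    [0,0,0],
    [0,0,0],
    [0,0,0],
    [0,0,0],
    [0,0,0],
    [0,0,0],
    [0,0,0],
    [0,0,0],
    [0,0,0],
  ],
  fingers=[0,0,0,0,0,0,0,0,0,0],
)

```text
clock: 6.3
tcp_pos: [0.463, 0.1127, 0.0147]
tcp_rot: [0.094, 2.55, -0.064]
ft_force: [2.5, 1.9, 6.1]
width: 0.0187
gripper_force: 64.3
```

```bash
python3 - <<'E'
from h import *
s=state();print(s["tcp_pos"],s["joint_pos"].round(2),s["width"],s["gripper_force"],s["ft_force"])
R0=R.from_rotvec(s["tcp_rot"]).as_matrix();print(R0.round(2))
E
```

```text
[0.46302385 0.11269096 0.01467589] [ 0.62  1.7  -1.55  2.44  2.24  1.84 -0.21] 0.01871833618550485 64.26138997077942 [2.48668252 1.87819804 6.07910044]
[[-0.83  0.08  0.55]
 [ 0.05  1.   -0.07]
 [-0.56 -0.03 -0.83]]
```

```bash
python3 - <<'E'
from h import *
print(delta([.50,.10,.25],toolR(-.06,0)),delta([.43,.11,.10],toolR(-.06,30)))
E
```

```text
([-16.24, -1.57, -17.41], [-1.79, 33.83, -0.75]) ([-2.03, -0.76, -8.89], [-1.9, 3.83, -0.26])
```

>>> apply_moves(
  dp=[
    [0,0,0],
    [0,0,0],
    [0,0,0],
    [-2.8,-0.1,-4.1],
    [-5.6,-0.3,-8.3],
    [-8.4,-0.5,-12],
    [-12,-1,-14.5],
    [-16.2,-1.5,-17.4],
    [-16.2,-1.5,-17.4],
    [-16.2,-1.5,-17.4],
  ],
  dr=[
    [0,0,0],
    [0,0,0],
    [0,0,0],
    [0,0,0],
    [0,5,0],
    [0,12,0],
    [-1,20,0],
    [-1.8,28,-0.7],
    [-1.8,33.8,-0.7],
    [-1.8,33.8,-0.7],
  ],
  fingers=[50,50,50,50,50,50,50,50,50,50],
)

```text
clock: 7.3
tcp_pos: [0.4924, 0.0978, 0.2227]
tcp_rot: [0.091, 3.131, -0.019]
ft_force: [2.5, -0.5, -1.2]
width: 0.0426
gripper_force: 0.0
```

```bash
python3 - <<'E'
from h import *
s=state();print(s["tcp_pos"],s["joint_pos"].round(2),s["width"],s["ft_force"])
R0=R.from_rotvec(s["tcp_rot"]).as_matrix();print(R0.round(2));print(delta([.50,.10,.25],toolR(-.06,0)))
E
```

```text
[0.49241122 0.09780025 0.22271568] [ 0.77  0.81 -1.52  1.92  0.86  1.3   0.49] 0.04259120298468723 [ 2.4504178  -0.53650206 -1.20038003]
[[-1.    0.06  0.01]
 [ 0.06  1.   -0.01]
 [-0.01 -0.01 -1.  ]]
([-0.77, 0.23, -2.72], [-0.66, 0.53, 0.09])
```

```bash
python3 - <<'E'
from h import *
m=model("wrist");im=vision.grab_frame("wrist");cv2.imwrite("pics/w3.png",im)
d=vision.cut_out("wrist","hammer")
print([(x["confidence"],x["box"]) for x in d])
y,x=np.nonzero(d[0]["pixels"]);W=np.array([atz(m,u,.03)[:2] for u in zip(x,y)])
for lo in np.arange(.39,.56,.01):
    k=W[(W[:,0]>lo)&(W[:,0]<lo+.01),1]
    if len(k):print(lo.round(2),k.min().round(4),k.max().round(4))
print(W[:,0].min())
E
```

```text
[(0.87, [261.6, 161.4, 69.1, 108.7])]
0.42 0.1062 0.1241
0.43 0.1067 0.1239
0.44 0.1061 0.1231
0.45 0.1044 0.123
0.46 0.1027 0.1214
0.47 0.1022 0.1209
0.48 0.1016 0.1205
0.49 0.1011 0.1201
0.5 0.1008 0.1197
0.51 0.0988 0.1181
0.52 0.0696 0.145
0.53 0.0676 0.1473
0.54 0.0671 0.1461
0.55 0.0692 0.0704
0.42233638974533605
```

View pics/w3.png

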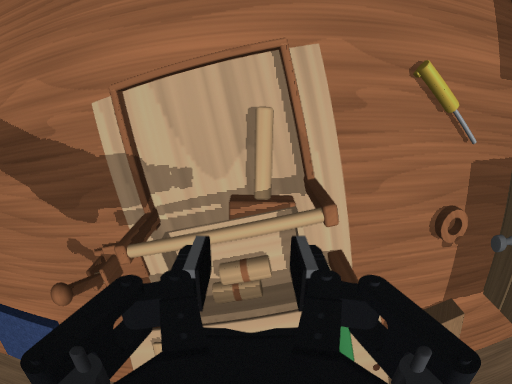

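```bash
python3 - <<'E'
from h import *
for P in([.464,.1117,.12],[.464,.1117,.009]):print(delta(P,toolR(-.07,0)))
E
```

```text
([4.03, 1.1, 10.69], [-0.24, 1.26, -0.02])
([4.28, 1.14, 21.79], [-0.24, 1.26, -0.02])
```

>>> apply_moves(
  dp=[
    [3,0.8,3],
    [4,1.1,7],
    [4,1.1,10.7],
    [4.1,1.1,14],
    [4.2,1.1,17],
    [4.3,1.1,19.5],
    [4.3,1.1,20.8],
    [4.3,1.1,21.7],
    [4.3,1.1,21.7],
    [4.3,1.1,21.7],
  ],
  dr=[
    [-0.2,1.3,0],
    [-0.2,1.3,0],
    [-0.2,1.3,0],
    [-0.2,1.3,0],
    [-0.2,1.3,0],
    [-0.2,1.3,0],
    [-0.2,1.3,0],
    [-0.2,1.3,0],
    [-0.2,1.3,0],
    [-0.2,1.3,0],
  ],
  fingers=[50,50,50,50,50,50,50,50,50,50],
)

```text
clock: 8.4
tcp_pos: [0.455, 0.1099, 0.004]
tcp_rot: [-0.095, -3.132, 0.009]
ft_force: [0.5, 1.2, 1.1]
width: 0.0427
gripper_force: 0.0
```

```bash
python3 - <<'E'
from h import *
s=state();print(s["tcp_pos"],s["joint_pos"].round(2),s["width"],s["ft_force"]);print(delta([.464,.1117,.009],toolR(-.07,0)))
E
```

```text
[0.45501002 0.10993278 0.00401201] [ 0.58  1.01 -1.17  2.11  1.21  0.99  0.21] 0.042671119589676405 [0.53860949 1.2496321  1.07226392]
([-0.88, 0.23, -0.51], [-0.35, -0.44, 0.55])
```

>>> apply_moves(
  dp=[
    [-0.5,0.2,-0.6],
    [-0.9,0.2,-0.6],
    [-0.9,0.2,-0.6],
    [-0.9,0.2,-0.6],
    [-0.9,0.2,-0.6],
    [-0.9,0.2,-0.6],
    [-0.9,0.2,-0.6],
    [-0.9,0.2,-0.6],
  ],
  dr=[
    [0,0,0],
    [-0.3,-0.4,0.5],
    [-0.3,-0.4,0.5],
    [-0.3,-0.4,0.5],
    [-0.3,-0.4,0.5],
    [-0.3,-0.4,0.5],
    [-0.3,-0.4,0.5],
    [-0.3,-0.4,0.5],
  ],
  fingers=[50,50,50,0,0,0,0,0],
)

```text
clock: 9.2
tcp_pos: [0.4639, 0.1112, 0.0098]
tcp_rot: [-0.108, -3.138, 0.002]
ft_force: [-0.8, -1.2, 4.8]
width: 0.0185
gripper_force: 59.5
```

```bash
python3 - <<'E'
from h import *
s=state();print(s["tcp_pos"],s["joint_pos"].round(2),s["width"],s["ft_force"],s["gripper_force"]);print(R.from_rotvec(s["tcp_rot"]).as_matrix().round(3))
print(delta([.412,.11,.016],toolR(-.07,0)),delta([.412,.11,.2],toolR(-.07,0)))
E
```

```text
[0.46391989 0.11124075 0.0097667 ] [ 0.58  1.01 -1.18  2.09  1.2   0.99  0.22] 0.01854349569544619 [-0.80814581 -1.20372492  4.77872698] 59.515172839164734
[[-0.998  0.069 -0.001]
 [ 0.069  0.998 -0.001]
 [ 0.001 -0.001 -1.   ]]
([5.17, -0.48, -0.62], [-0.09, -0.07, 0.05]) ([5.2, -0.51, -19.02], [-0.09, -0.07, 0.05])
```

>>> apply_moves(
  dp=[
    [0.5,0,-0.2],
    [1.3,-0.1,-0.3],
    [2.2,-0.2,-0.3],
    [3.1,-0.3,-0.3],
    [4,-0.4,-0.3],
    [4.8,-0.5,-0.3],
    [5.5,-0.5,-0.3],
    [5.5,-0.5,-0.3],
    [5.5,-0.5,-0.3],
  ],
  dr=[
    [0,0,0],
    [0,0,0],
    [0,0,0],
    [0,0,0],
    [0,0,0],
    [0,0,0],
    [0,0,0],
    [0,0,0],
    [0,0,0],
  ],
  fingers=[0,0,0,0,0,0,0,0,0],
)

```text
clock: 10.1
tcp_pos: [0.4089, 0.11, 0.0127]
tcp_rot: [-0.109, -3.138, 0.002]
ft_force: [-0.0, -0.9, -1.0]
width: 0.0188
gripper_force: 58.6
```

>>> apply_moves(
  dp=[
    [0,0,-3],
    [0,0,-7],
    [0,0,-11],
    [0,0,-15],
    [0,0,-19],
    [-1,0,-22],
    [-3,0,-23],
    [-5,0,-24],
    [-5,0,-24],
    [-5,0,-24],
  ],
  dr=[
    [0,0,0],
    [0,0,0],
    [0,0,0],
    [0,0,0],
    [0,0,0],
    [0,0,-4],
    [0,0,-9],
    [0,0,-13.3],
    [0,0,-13.3],
    [0,0,-13.3],
  ],
  fingers=[0,0,0,0,0,0,0,0,0,0],
)

```text
clock: 11.1
tcp_pos: [0.4586, 0.107, 0.2523]
tcp_rot: [0.254, -3.129, 0.001]
ft_force: [-1.1, -0.7, -1.2]
width: 0.0188
gripper_force: 59.2
```

```bash
python3 - <<'E'
from h import *
s=state();print(s["tcp_pos"],s["joint_pos"].round(2),s["width"],s["ft_force"],s["gripper_force"])
im=vision.grab_frame("wrist");m=model("wrist");cv2.imwrite("pics/w4.png",im)
R0=R.from_rotvec(s["tcp_rot"]).as_matrix();print(R0.round(3))
# expected hammer pts in tool: tool x points back; origin at (-.067,0,+.006)
H=lambda P:s["tcp_pos"]+(np.array(P)*[-1,1,-1]+[-.067,0,.006])@R0.T
Q=[[-.11,.01,.026],[-.11,-.01,.026],[0,.04,.03],[0,-.04,.03],[.028,.04,.03],[.028,-.04,.03]]
q=proj(m,H(Q));print(q.round())
b=im.copy()
for u in q:cv2.circle(b,tuple(int(v) for v in u),3,(0,0,255),1)
si=vision.grab_frame("side");ms=model("side")
qs=proj(ms,H(Q))
for u in qs:cv2.circle(si,tuple(int(v) for v in u),1,(0,0,255),-1)
c=qs.mean(0).astype(int);c=si[c[1]-70:c[1]+70,c[0]-60:c[0]+80]
cv2.imwrite("pics/c4.png",np.hstack([b,cv2.resize(c,(384,384))])[:, :800] if 0 else cv2.resize(np.hstack([b,cv2.resize(c,(384,384))]),(800,343)))
E
```

```text
[0.45862905 0.10701002 0.25229038] [ 0.83  0.69 -1.55  1.95  0.73  1.27  0.76] 0.018827901176985334 [-1.13460024 -0.67989586 -1.20118013] 59.176806807518005
[[-0.987 -0.161 -0.002]
 [-0.161  0.987 -0.001]
 [ 0.003 -0.    -1.   ]]
[[273. 182.]
 [227. 182.]
 [316. 363.]
 [183. 363.]
 [311. 389.]
 [189. 389.]]
```

View pics/c4.png

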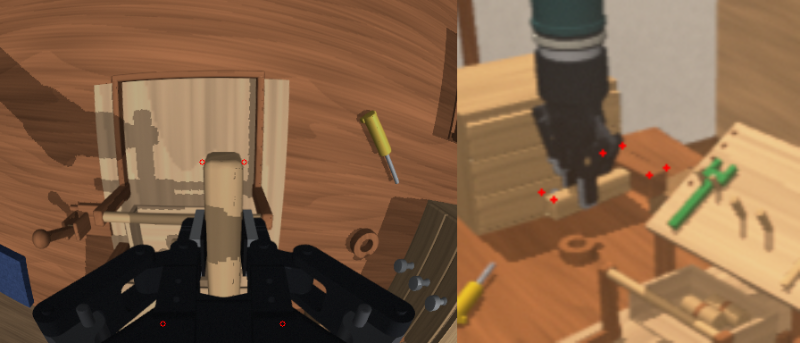

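```bash
python3 - <<'E'
from h import *
s=state();R0=R.from_rotvec(s["tcp_rot"]).as_matrix()
im=vision.grab_frame("side");m=model("side")
H=lambda P:s["tcp_pos"]+(np.array(P)*[-1,1,-1]+[-.067,0,.006])@R0.T
c=proj(m,s["tcp_pos"][None])[0].astype(int);print(c,proj(m,H([[-.11,.01,.026],[-.11,-.01,.026],[-.11,-.01,0],[0,.04,.03],[0,-.04,.03],[0,-.04,0],[.028,.04,.03],[.028,-.04,.03],[.028,-.04,0]])).round(1).tolist())
x0,y0=c[0]-40,c[1]-50;print(x0,y0)
a=cv2.resize(im[y0:y0+100,x0:x0+130],None,fx=6,fy=6,interpolation=cv2.INTER_CUBIC)
cv2.imwrite("pics/c5.png",a)
for cam in("side","top"):
    if cam=="top":vision.grab_frame("top")
    for d in vision.cut_out(cam,"hammer")[:2]:print(cam,d["confidence"],d["box"])
E
```

```text
[196 149] [[180.5, 146.1], [185.0, 148.6], [185.7, 157.3], [205.5, 129.6], [223.9, 138.5], [224.2, 148.3], [213.1, 126.9], [231.4, 135.6], [231.6, 145.2]]
156 99
side 0.75 [204.8, 144.4, 47.5, 26.9]
```

View pics/c5.png

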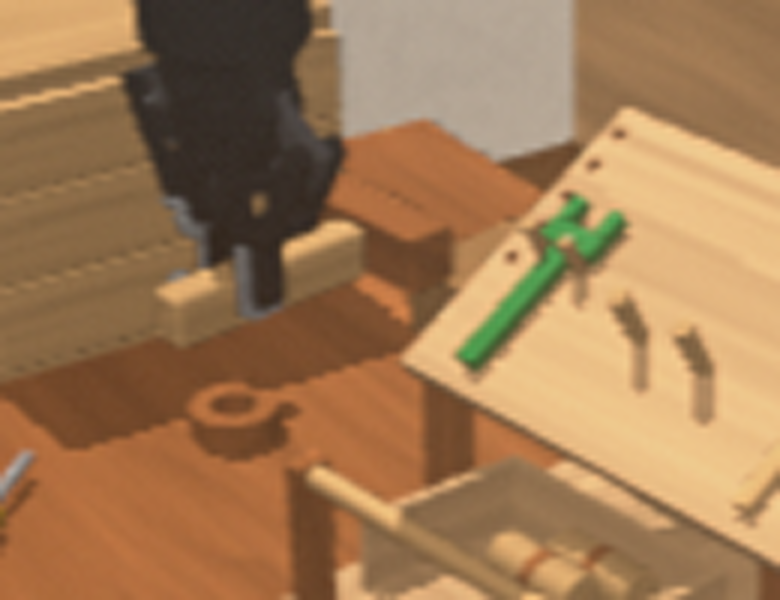

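The side crop shows the hammer level in the grip: light handle from (160,290) to (360,240), brown head whose near face is about (412–450, 235–305), and the pegs at (630,320) and (693,355). It is within a few mm of my prediction. I refine the in-hand pose numerically.

```bash
python3 - <<'E'
from h import *
s=state();R0=R.from_rotvec(s["tcp_rot"]).as_matrix()
im=vision.grab_frame("wrist");m=model("wrist");ms=model("side")
M=vision.cut_out("wrist","hammer")[0]["pixels"]
rows=np.nonzero(M.any(1))[0];print(rows.min(),rows.max())
for r in range(rows.min(),rows.min()+60,4):
    c=np.nonzero(M[r])[0];print(r,c.min(),c.max(),im[r,250].tolist())
def H(q,P):
    t=q[2];P=np.array(P);P=np.c_[P[:,0]*np.cos(t)-P[:,2]*np.sin(t),P[:,1],P[:,0]*np.sin(t)+P[:,2]*np.cos(t)]
    return s["tcp_pos"]+(P*[-1,1,-1]+[-q[0],0,q[1]])@R0.T
pts=[[-.11,.01,.026],[-.11,-.01,.026],[-.11,-.01,0],[0,-.04,.03],[0,-.04,0],[.028,-.04,0]]
ob=np.array([[158,288],[185,305],[182,345],[411,240],[413,310],[450,292]])/6+[156,99]
for pr in([.067,.006,0],):
    o=least_squares(lambda q:np.r_[(proj(ms,H(q,pts))-ob).ravel()],pr);print(o.x,o.fun.reshape(-1,2).round(1).tolist())
    print(proj(m,H(o.x,[[-.11,.01,.026],[-.11,-.01,.026],[-.11,.01,0],[-.11,-.01,0]])).round(1).tolist())
    print(proj(m,H(pr,[[-.11,.01,.026],[-.11,-.01,.026],[-.11,.01,0],[-.11,-.01,0]])).round(1).tolist())
E
```

```text
170 332
170 237 264 [52, 72, 88]
174 232 269 [54, 73, 90]
178 230 270 [49, 68, 83]
182 229 271 [90, 124, 152]
186 228 272 [109, 150, 184]
190 228 272 [115, 159, 188]
194 227 272 [117, 159, 189]
198 227 272 [116, 158, 188]
202 228 272 [116, 158, 189]
206 228 272 [116, 157, 189]
210 229 272 [117, 159, 190]
214 229 272 [116, 158, 189]
218 229 272 [114, 157, 188]
222 229 272 [115, 157, 188]
226 229 271 [115, 158, 189]
[ 0.06862316  0.01256536 -0.03973716] [[-0.8, -0.6], [-0.8, -0.9], [0.2, 1.2], [0.4, 1.3], [-0.0, -0.6], [1.3, -0.3]]
[[272.8, 184.9], [227.2, 184.9], [269.1, 170.0], [230.8, 170.0]]
[[273.3, 180.1], [226.7, 180.1], [269.4, 167.6], [230.5, 167.6]]
```

```bash
python3 - <<'E'
from h import *
p=np.load("p.npy");out=[]
th=np.linspace(0,2*np.pi,24)
for cam in("side","top"):
    im=cv2.imread(f"pics/{cam}0.png");m=model(cam)
    c=proj(m,S(p,B(p,[[0,0,.01]])))[0].astype(int);x0,y0=c[0]-24,c[1]-24;k=8
    print(cam,x0,y0)
    a=cv2.resize(im[y0:y0+48,x0:x0+48],None,fx=k,fy=k,interpolation=cv2.INTER_CUBIC)
    for y in(.023,-.023):
        for z,col in((0,(0,0,255)),(.036,(255,0,0))):
            q=proj(m,S(p,B(p,np.c_[.006*np.cos(th),y+.006*np.sin(th),0*th+z])))
            cv2.polylines(a,[((q-[x0,y0]+.5)*k).astype(np.int32)],True,col,1)
    out.append(a)
cv2.imwrite("pics/pegs.png",np.hstack(out))
E
```

```text
side 243 132
top 192 117
```

View pics/pegs.png

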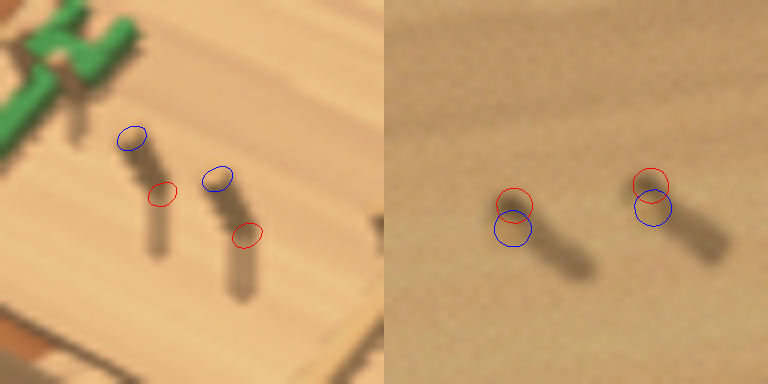

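The overlay shows the fitted peg bases (red) on the real peg roots in both views to within about 1 pixel (1–2 mm), so the board pose is good. Now I compute the hanging waypoints.

```bash
cat >> h.py <<'E'
p=np.load("p.npy");q=[.0686,.010,-.03]
def hang(b):
    "tool pose so that hammer origin is at board coords b, axes along the board"
    Rt=toolR(p[2],30-np.degrees(q[2]));return S(p,B(p,[b]))[0]-Rt@np.array([-q[0],0,q[1]]),Rt
E
python3 - <<'E'
from h import *
for b in([.03,0,.08],[.012,0,.05],[.012,0,.005]):
    P,Rt=hang(b);print(b,P.round(3),delta(P,Rt))
E
```

```text
[0.03, 0, 0.08] [0.619 0.077 0.215] ([-15.33, -5.55, 3.67], [-0.06, -31.84, 0.07])
[0.012, 0, 0.05] [0.618 0.077 0.18 ] ([-15.28, -5.55, 7.17], [-0.06, -31.84, 0.07])
[0.012, 0, 0.005] [0.64  0.08  0.141] ([-17.54, -5.55, 11.07], [-0.06, -31.84, 0.07])
```

>>> apply_moves(
  dp=[
    [-2,-1,0],
    [-5,-2,0],
    [-8,-3,0],
    [-12,-4.5,1],
    [-15.3,-5.5,3.7],
    [-15.3,-5.5,3.7],
    [-15.3,-5.5,3.7],
    [-15.3,-5.5,3.7],
    [-15.3,-5.5,3.7],
    [-15.3,-5.5,3.7],
  ],
  dr=[
    [0,-8,0],
    [0,-16,0],
    [0,-24,0],
    [0,-31.8,0],
    [0,-31.8,0],
    [0,-31.8,0],
    [0,-31.8,0],
    [0,-31.8,0],
    [0,-31.8,0],
    [0,-31.8,0],
  ],
  fingers=[0,0,0,0,0,0,0,0,0,0],
)

```text
clock: 12.5
tcp_pos: [0.6186, 0.0776, 0.2159]
tcp_rot: [-0.212, 2.58, 0.059]
ft_force: [-0.2, 0.3, -1.0]
width: 0.0189
gripper_force: 59.3
```

```bash
cat > chk.py <<'E'
from h import *
s=state();print(s["tcp_pos"].round(4),s["joint_pos"].round(2),s["ft_force"].round(1))
R0=R.from_rotvec(s["tcp_rot"]).as_matrix()
O=s["tcp_pos"]+R0@np.array([-q[0],0,q[1]])
w=O-S(p,[[0,0,0]])[0];c,n=np.cos(p[2]),np.sin(p[2]);st=np.array([c*w[0]+n*w[1],-n*w[0]+c*w[1],w[2]])
e=st-[p[3],0,p[4]];C,N=np.cos(np.pi/6),.5
print("board",np.round([C*e[0]+N*e[2],e[1],-N*e[0]+C*e[2]],4))
f=s["ft_force"];fs=[c*f[0]+n*f[1],-n*f[0]+c*f[1],f[2]];print("F board",np.round([C*fs[0]+N*fs[2],fs[1],-N*fs[0]+C*fs[2]],2))
import sys
for b in eval(sys.argv[1]):print(b,delta(*hang(b)))
E
python3 chk.py "[[.014,0,.05],[.013,0,.012],[.013,0,.005],[.006,0,.003]]"
python3 - <<'E'
from h import *
im=vision.grab_frame("side");m=model("side");s=state();R0=R.from_rotvec(s["tcp_rot"]).as_matrix()
t=q[2];Q=np.array([[-.11,.01,.026],[-.11,-.01,.026],[-.11,-.01,0],[0,.04,.03],[0,-.04,.03],[0,-.04,0],[.028,.04,.03],[.028,-.04,.03],[.028,-.04,0]])
P=np.c_[Q[:,0]*np.cos(t)-Q[:,2]*np.sin(t),Q[:,1],Q[:,0]*np.sin(t)+Q[:,2]*np.cos(t)]
u=proj(m,s["tcp_pos"]+(P*[-1,1,-1]+[-q[0],0,q[1]])@R0.T)
c=u.mean(0).astype(int)-[38,34];k=10;a=cv2.resize(im[c[1]:c[1]+58,c[0]:c[0]+78],None,fx=k,fy=k,interpolation=cv2.INTER_CUBIC)
for v in u:cv2.circle(a,tuple(int(z) for z in (v-c+.5)*k),4,(0,0,255),1)
cv2.imwrite("pics/c6.png",a)
E
```

```text
[0.6186 0.0776 0.2159] [ 0.82  0.59 -1.27  2.06  1.26  0.63  0.53] [-0.2  0.3 -1. ]
board [0.0301 0.0009 0.0806]
F board [-0.68  0.3  -0.78]
[0.014, 0, 0.05] ([1.7, -0.08, 3.01], [-0.02, 0.02, 0.09])
[0.013, 0, 0.012] ([1.92, -0.08, 6.8], [-0.02, 0.02, 0.09])
[0.013, 0, 0.005] ([1.94, -0.08, 7.5], [-0.02, 0.02, 0.09])
[0.006, 0, 0.003] ([2.65, -0.08, 7.68], [-0.02, 0.02, 0.09])
```

View pics/c6.png

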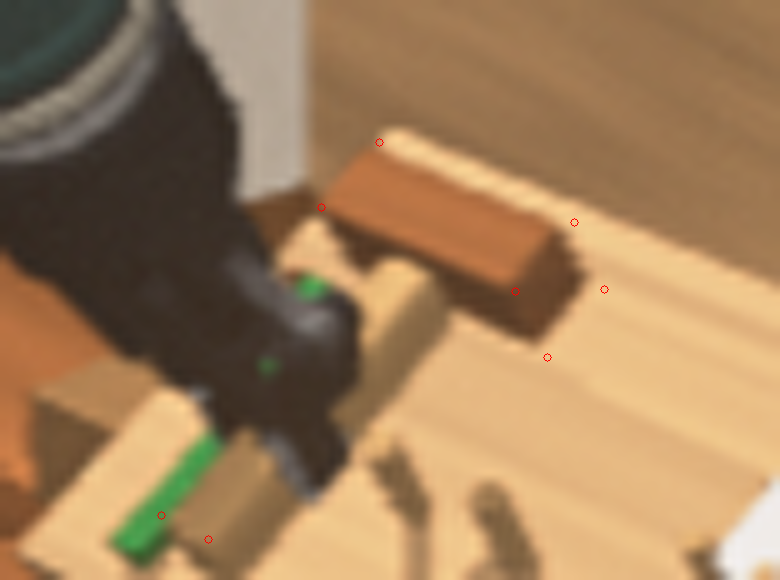

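The crop shows the hammer hovering flat above the board; the brown head lies from (325,205) to (580,280), about 1 px higher than predicted, upslope of the two pegs at (395,460) and (490,490). I lower it along the board normal, upslope of the pegs.

>>> apply_moves(
  dp=[
    [0.8,0,1.5],
    [1.5,-0.1,3],
    [1.5,-0.1,4],
    [1.6,-0.1,5],
    [1.6,-0.1,5.8],
    [1.7,-0.1,6.4],
    [1.7,-0.1,6.8],
    [1.7,-0.1,6.8],
    [1.7,-0.1,6.8],
  ],
  dr=[
    [0,0,0],
    [0,0,0],
    [0,0,0],
    [0,0,0],
    [0,0,0],
    [0,0,0],
    [0,0,0],
    [0,0,0],
    [0,0,0],
  ],
  fingers=[0,0,0,0,0,0,0,0,0],
)

```text
clock: 13.45
tcp_pos: [0.64, 0.0799, 0.1487]
tcp_rot: [-0.211, 2.581, 0.059]
ft_force: [-0.2, -0.6, -0.8]
width: 0.0186
gripper_force: 59.3
```

```bash
python3 chk.py "[[.014,0,.005],[.014,0,.0],[.006,0,.003]]"
```

```text
[0.64   0.0799 0.1487] [ 0.68  0.69 -1.1   2.06  1.48  0.58  0.34] [-0.2 -0.6 -0.8]
board [ 0.0151 -0.0003  0.0116]
F board [-0.67 -0.57 -0.5 ]
[0.014, 0, 0.005] ([0.13, 0.04, 0.65], [-0.02, -0.01, 0.07])
[0.014, 0, 0.0] ([0.14, 0.04, 1.15], [-0.02, -0.01, 0.07])
[0.006, 0, 0.003] ([0.94, 0.04, 0.83], [-0.02, -0.01, 0.07])
```

>>> apply_moves(
  dp=[
    [0.1,0,0.2],
    [0.1,0,0.4],
    [0.1,0,0.6],
    [0.1,0,0.7],
    [0.1,0,0.7],
  ],
  dr=[
    [0,0,0],
    [0,0,0],
    [0,0,0],
    [0,0,0],
    [0,0,0],
  ],
  fingers=[0,0,0,0,0],
)

```text
clock: 13.95
tcp_pos: [0.6427, 0.0801, 0.1419]
tcp_rot: [-0.211, 2.581, 0.059]
ft_force: [-0.6, -0.7, -0.4]
width: 0.0185
gripper_force: 59.3
```

```bash
python3 chk.py "[[.014,0,.0],[.006,0,.003]]"
```

```text
[0.6427 0.0801 0.1419] [ 0.66  0.7  -1.09  2.06  1.5   0.58  0.32] [-0.6 -0.7 -0.4]
board [ 0.0141 -0.0005  0.0042]
F board [-0.79 -0.61 -0.03]
[0.014, 0, 0.0] ([0.02, 0.06, 0.43], [-0.03, -0.04, 0.06])
[0.006, 0, 0.003] ([0.81, 0.06, 0.1], [-0.03, -0.04, 0.06])
```

No contact yet; continue in 1 mm steps.

>>> apply_moves(
  dp=[
    [0,0,0.1],
    [0,0,0.2],
    [0,0,0.3],
    [0,0,0.4],
    [0,0,0.4],
  ],
  dr=[
    [0,0,0],
    [0,0,0],
    [0,0,0],
    [0,0,0],
    [0,0,0],
  ],
  fingers=[0,0,0,0,0],
)

```text
clock: 14.45
tcp_pos: [0.6446, 0.0805, 0.1401]
tcp_rot: [-0.212, 2.579, 0.055]
ft_force: [-12.4, -4.6, 16.4]
width: 0.0187
gripper_force: 62.8
```

```bash
python3 chk.py "[[.006,0,.003]]"
```

```text
[0.6446 0.0805 0.1401] [ 0.66  0.7  -1.08  2.06  1.52  0.58  0.31] [-12.4  -4.6  16.4]
board [ 0.0149 -0.0004  0.0019]
F board [-2.98 -2.56 20.71]
[0.006, 0, 0.003] ([0.89, 0.05, -0.15], [-0.16, 0.05, 0.14])
```

>>> apply_moves(
  dp=[
    [0,0,-0.3],
    [0.2,0,-0.3],
    [0.4,0,-0.3],
    [0.5,0,-0.3],
    [0.6,0,-0.3],
    [0.7,0,-0.3],
    [0.7,0,-0.3],
  ],
  dr=[
    [0,0,0],
    [0,0,0],
    [0,0,0],
    [0,0,0],
    [0,0,0],
    [0,0,0],
    [0,0,0],
  ],
  fingers=[0,0,0,0,0,0,0],
)

```text
clock: 15.15
tcp_pos: [0.6392, 0.0796, 0.1387]
tcp_rot: [-0.211, 2.578, 0.06]
ft_force: [6.7, 0.6, -0.8]
width: 0.0185
gripper_force: 59.3
```

```bash
python3 chk.py "[[.006,0,.003]]"
```

```text
[0.6392 0.0796 0.1387] [ 0.67  0.7  -1.08  2.07  1.53  0.57  0.29] [ 6.7  0.6 -0.8]
board [ 0.0094 -0.0005  0.0035]
F board [ 5.39 -0.5  -4.06]
[0.006, 0, 0.003] ([0.34, 0.06, 0.02], [-0.0, 0.16, 0.04])
```

The head has met the pegs (5 N upslope) and lies on the face. Let go.

>>> apply_moves(
  dp=[
    [-0.1,0,0.05],
    [-0.1,0,0.05],
    [-0.1,0,0.05],
    [-0.1,0,0.05],
    [-0.1,0,0.05],
  ],
  dr=[
    [0,0,0],
    [0,0,0],
    [0,0,0],
    [0,0,0],
    [0,0,0],
  ],
  fingers=[0,40,40,40,40],
)

```text
clock: 15.65
tcp_pos: [0.6381, 0.0795, 0.1373]
tcp_rot: [-0.212, 2.582, 0.059]
ft_force: [-0.7, 0.5, 0.1]
width: 0.0339
gripper_force: 0.0
```

>>> apply_moves(
  dp=[
    [0,0,-1],
    [0,0,-3],
    [0,0,-6],
    [0,0,-9],
    [0,0,-12],
    [0,0,-15],
    [0,0,-15],
    [0,0,-15],
  ],
  dr=[
    [0,0,0],
    [0,0,0],
    [0,0,0],
    [0,0,0],
    [0,0,0],
    [0,0,0],
    [0,0,0],
    [0,0,0],
  ],
  fingers=[40,40,40,40,40,40,40,40],
)

```text
clock: 16.45
tcp_pos: [0.5607, 0.0658, 0.2654]
tcp_rot: [-0.209, 2.581, 0.056]
ft_force: [-0.1, 0.6, -0.2]
width: 0.0345
gripper_force: 0.0
```

```bash
python3 - <<'E'
from h import *
s=state();print(s["tcp_pos"],s["joint_pos"].round(2),s["ft_force"].round(1))
im=vision.grab_frame("wrist");m=model("wrist");si=vision.grab_frame("side");ms=model("side")
Q=np.array([[-.11,.01,.026],[-.11,-.01,.026],[0,.04,.03],[0,-.04,.03],[.028,-.04,.03],[.028,.04,.03]])+[.006,0,0]
W=S(p,B(p,Q))
u=proj(m,W)
for v in u:cv2.circle(im,tuple(int(z) for z in v),3,(0,0,255),1)
u=proj(ms,W);c=u.mean(0).astype(int)-[24,32];k=6
a=cv2.resize(si[c[1]:c[1]+64,c[0]:c[0]+48],None,fx=k,fy=k,interpolation=cv2.INTER_CUBIC)
for v in u:cv2.circle(a,tuple(int(z) for z in (v-c+.5)*k),4,(0,0,255),1)
cv2.imwrite("pics/c7.png",np.hstack([im,a]))
E
```

```text
[0.56065474 0.06576619 0.26536257] [ 1.08  0.47 -1.5   2.13  1.05  0.62  0.68] [-0.1  0.6 -0.2]
```

View pics/c7.png

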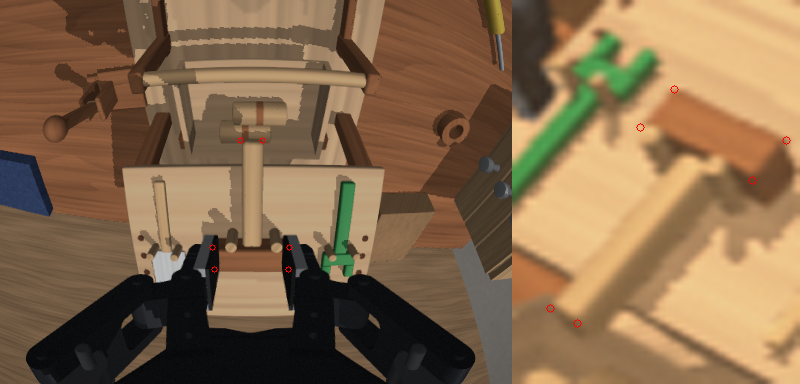

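The hammer hangs properly: handle down between both pegs (232,245 and 277,245 in the wrist view), brown head resting against them, flat on the face, other tools untouched. Next, the lever.

```bash
python3 - <<'E'
from h import *
Rt=toolR(p[2],0)
for b in([-.05,-.2,.27],[-.03,-.2,.115]):
    P=S(p,[b])[0];print(P.round(3),delta(P,Rt))
E
```

```text
[ 0.531 -0.14   0.27 ] ([5.06, -19.92, -3.74], [-0.07, 31.63, 0.04])
[ 0.551 -0.137  0.115] ([11.48, -19.9, 10.51], [-0.07, 31.63, 0.04])
```

>>> apply_moves(
  dp=[
    [2,-2,-3],
    [4,-6,-4],
    [5,-10,-4],
    [5,-14,-3.8],
    [5,-18,-3.7],
    [5,-19.9,-3.7],
    [5,-19.9,-3.7],
    [5,-19.9,-3.7],
    [5,-19.9,-3.7],
    [5,-19.9,-3.7],
  ],
  dr=[
    [0,6,0],
    [0,12,0],
    [0,18,0],
    [0,24,0],
    [0,30,0],
    [0,31.6,0],
    [0,31.6,0],
    [0,31.6,0],
    [0,31.6,0],
    [0,31.6,0],
  ],
  fingers=[0,0,0,0,0,0,0,0,0,0],
)

```text
clock: 17.55
tcp_pos: [0.5313, -0.1383, 0.2707]
tcp_rot: [-0.259, 3.129, -0.003]
ft_force: [0.7, 0.1, -0.0]
width: 0.0002
gripper_force: 0.0
```

```bash
cat > lev.py <<'E'
from h import *
import sys
s=state();w=s["tcp_pos"]-S(p,[[0,0,0]])[0];c,n=np.cos(p[2]),np.sin(p[2])
print("st",np.round([c*w[0]+n*w[1],-n*w[0]+c*w[1],w[2]],4),s["joint_pos"].round(2),s["ft_force"].round(1),s["width"])
for b in eval(sys.argv[1]):print(b,delta(S(p,[b])[0],toolR(p[2],0)))
for cam in sys.argv[2:]:
    vision.grab_frame(cam);m=model(cam)
    for d in vision.search_frame(cam,"lever_tip")[:1]:
        k=atz(m,d["box"][:2],.134)-S(p,[[0,0,0]])[0];print(cam,d["box"],d["confidence"],"knob st",np.round([c*k[0]+n*k[1],-n*k[0]+c*k[1]],4))
E
python3 lev.py "[[-.03,-.2,.115]]" wrist side
```

```text
st [-0.0492 -0.1982  0.2707] [ 1.12  0.63 -1.32  1.76  0.64  1.27  1.38] [ 0.7  0.1 -0. ] 0.0002273633529900926
[-0.03, -0.2, 0.115] ([-1.9, -0.16, 15.57], [-0.1, 0.08, 0.18])
side [287.4, 218.4, 13.7, 27.9] 0.53 knob st [-0.0149 -0.2293]
```

>>> apply_moves(
  dp=[
    [-0.5,0,4],
    [-1,0,8],
    [-1.5,0,12],
    [-1.9,0,15.5],
    [-1.9,0,15.5],
    [-2.5,0,15.5],
    [-3,0,15.5],
    [-3.5,0,15.5],
    [-4,0,15.5],
    [-4,0,15.5],
  ],
  dr=[
    [0,0,0],
    [0,0,0],
    [0,0,0],
    [0,0,0],
    [0,0,0],
    [0,0,0],
    [0,0,0],
    [0,0,0],
    [0,0,0],
    [0,0,0],
  ],
  fingers=[0,0,0,0,0,0,0,0,0,0],
)

```text
clock: 18.75
tcp_pos: [0.5726, -0.1332, 0.1166]
tcp_rot: [-0.255, 3.128, -0.002]
ft_force: [0.2, 0.2, -0.1]
width: -0.0003
gripper_force: 0.0
```

```bash
python3 lev.py "[[.03,-.2,.118],[.06,-.2,.115]]"
```

```text
st [-0.0077 -0.1998  0.1166] [ 0.93  0.83 -1.1   1.8   0.85  1.07  1.24] [ 0.2  0.2 -0.1] -0.0003395704470562482
[0.03, -0.2, 0.118] ([-3.77, -0.03, -0.13], [-0.09, 0.18, 0.03])
[0.06, -0.2, 0.115] ([-6.77, -0.03, 0.18], [-0.09, 0.18, 0.03])
```

>>> apply_moves(
  dp=[
    [-0.4,0,0],
    [-0.8,0,0],
    [-1.2,0,0],
    [-1.6,0,0],
    [-2,0,0],
    [-2.4,0,0],
    [-2.8,0,0],
    [-3.2,0,0],
    [-3.6,0,0],
    [-4,0,0],
  ],
  dr=[
    [0,0,0],
    [0,0,0],
    [0,0,0],
    [0,0,0],
    [0,0,0],
    [0,0,0],
    [0,0,0],
    [0,0,0],
    [0,0,0],
    [0,0,0],
  ],
  fingers=[0,0,0,0,0,0,0,0,0,0],
)

```text
clock: 19.75
tcp_pos: [0.6114, -0.1267, 0.1157]
tcp_rot: [-0.255, 3.129, -0.001]
ft_force: [-3.1, -0.9, 2.1]
width: 0.0004
gripper_force: 1.6
```

>>> apply_moves(
  dp=[
    [-0.3,0,0],
    [-0.6,0,0],
    [-0.9,0,0],
    [-1.2,0,0],
    [-1.5,0,0],
    [-1.8,0,0],
    [-2,0,0],
  ],
  dr=[
    [0,0,0],
    [0,0,0],
    [0,0,0],
    [0,0,0],
    [0,0,0],
    [0,0,0],
    [0,0,0],
  ],
  fingers=[0,0,0,0,0,0,0],
)

```text
clock: 20.45
tcp_pos: [0.6303, -0.1236, 0.115]
tcp_rot: [-0.256, 3.131, -0.001]
ft_force: [-3.1, -1.3, -2.5]
width: 0.0001
gripper_force: 1.8
```

```bash
python3 lev.py "[[.06,-.2,.115],[.068,-.2,.115]]" top
```

```text
st [ 0.0509 -0.1997  0.115 ] [ 0.83  0.89 -1.07  1.66  0.85  1.13  1.25] [-3.1 -1.3 -2.5] 0.00013588218564617095
[0.06, -0.2, 0.115] ([-0.91, -0.03, 0.0], [-0.05, 0.0, 0.04])
[0.068, -0.2, 0.115] ([-1.71, -0.03, 0.0], [-0.05, 0.0, 0.04])
top [229.0, 180.6, 146.8, 189.5] 0.57 knob st [ 0.0426 -0.0174]
```

Pushing at about 3 N. Continue slowly to the stop.

>>> apply_moves(
  dp=[
    [-0.2,0,0],
    [-0.4,0,0],
    [-0.6,0,0],
    [-0.8,0,0],
    [-1,0,0],
    [-1,0,0],
  ],
  dr=[
    [0,0,0],
    [0,0,0],
    [0,0,0],
    [0,0,0],
    [0,0,0],
    [0,0,0],
  ],
  fingers=[0,0,0,0,0,0],
)

```text
clock: 21.15
tcp_pos: [0.6409, -0.1219, 0.1158]
tcp_rot: [-0.255, 3.129, -0.002]
ft_force: [-2.6, -2.5, -1.8]
width: 0.0002
gripper_force: 1.7
```

>>> apply_moves(
  dp=[
    [-0.1,0,0],
    [-0.2,0,0],
    [-0.3,0,0],
    [-0.3,0,0],
  ],
  dr=[
    [0,0,0],
    [0,0,0],
    [0,0,0],
    [0,0,0],
  ],
  fingers=[0,0,0,0],
)

```text
clock: 21.55
tcp_pos: [0.6414, -0.1219, 0.1157]
tcp_rot: [0.255, -3.128, 0.003]
ft_force: [-9.9, -2.0, 2.5]
width: 0.0005
gripper_force: 5.5
```

Force rose at the expected spot: end stop. Back off and check the rollers.

>>> apply_moves(
  dp=[
    [1,0,0],
    [3,0,0],
    [5,0,-1],
    [6,0,-5],
    [6,0,-9],
    [6,0,-13],
    [6,0,-16],
    [6,0,-16],
    [6,0,-16],
    [6,0,-16],
  ],
  dr=[
    [0,0,0],
    [0,0,0],
    [0,0,0],
    [0,0,0],
    [0,0,0],
    [0,0,0],
    [0,0,0],
    [0,0,0],
    [0,0,0],
    [0,0,0],
  ],
  fingers=[0,0,0,0,0,0,0,0,0,0],
)

```text
clock: 22.55
tcp_pos: [0.584, -0.131, 0.275]
tcp_rot: [-0.256, 3.13, -0.001]
ft_force: [-0.5, 0.2, 0.4]
width: 0.0001
gripper_force: 0.0
```

```bash
python3 - <<'E'
from h import *
c,n=np.cos(p[2]),np.sin(p[2]);o=[]
def st(k):
    k=k-S(p,[[0,0,0]])[0];return np.round([c*k[0]+n*k[1],-n*k[0]+c*k[1]],3)
for cam,(x,y,w,h) in(("side",(140,90,200,200)),("top",(140,70,200,200))):
    im=vision.grab_frame(cam);m=model(cam)
    a=cv2.resize(im[y:y+h,x:x+w],(400,400),interpolation=cv2.INTER_CUBIC)
    e=proj(m,S(p,[[.05+.09*np.sin(.45),-.2,.048+.09*np.cos(.45)]]))[0]
    cv2.circle(a,tuple(int(v) for v in (e-[x,y])*2),4,(255,0,0),1);o.append(a)
    for name in("roller1","lever_tip","hammer"):
        for d in vision.search_frame(cam,name)[:3]:
            z={"roller1":.018,"lever_tip":.13,"hammer":.18}[name];print(cam,name,np.round(d["box"]),round(d["confidence"],2),st(atz(m,d["box"][:2],z)))
cv2.imwrite("pics/end.png",np.hstack(o))
E
```

```text
side roller1 [189. 237.  18.  18.] 0.57 [-0.167  0.004]
side roller1 [230. 223.  18.  16.] 0.56 [-0.038 -0.026]
side roller1 [299. 214.  22.  34.] 0.21 [ 0.148 -0.14 ]
side lever_tip [297. 215.  21.  32.] 0.62 [ 0.018 -0.235]
side hammer [261. 163.  40.  40.] 0.74 [ 0.087 -0.031]
top roller1 [232. 214.  18.   8.] 0.67 [-0.029 -0.01 ]
top roller1 [232. 262.  23.  13.] 0.64 [-0.165  0.011]
top lever_tip [293. 163.  10.  25.] 0.5 [ 0.065 -0.196]
top lever_tip [177. 148.  14.  44.] 0.18 [0.157 0.109]
top hammer [218. 153.  33.  50.] 0.79 [ 0.109 -0.001]
```

View pics/end.png

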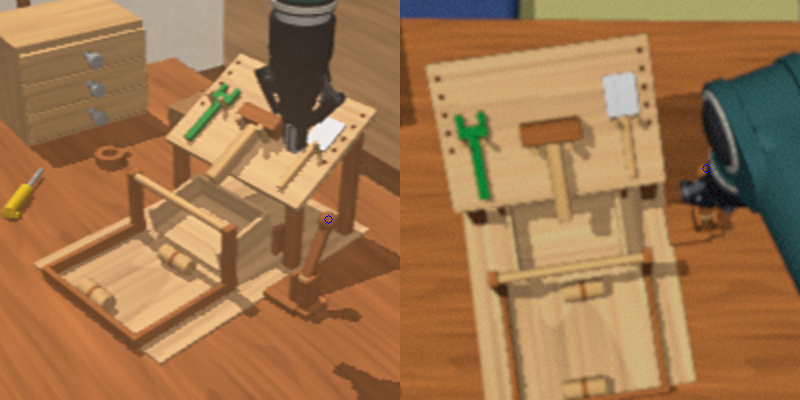

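Both views show the two rollers in the tray (side: (177,258) and (95,290); top: (585,290) and (585,385)), the knob exactly at the projected end-stop position, and the hammer hanging. One quick height check on the rollers, then sign off.

```bash
python3 - <<'E'
from h import *
a,b=model("side"),model("top")
z=[]
for u,v in(([140+177/2,90+258/2],[140+(585-400)/2,70+290/2]),([140+95/2,90+290/2],[140+(585-400)/2,70+385/2])):
    P=tri([(a,u),(b,v)]);z.append(P[2]);print(P.round(4))
from station import workorder
if max(z)<.035:print(workorder.sign_off())
E
```

```text
[0.5186 0.0486 0.0217]
[0.3814 0.047  0.0243]
the job is handed in; nothing more can be done
None
```

The job is handed in: the hammer hangs on the two big pegs, the lever is at its end stop and both rollers lie in the tray. The final camera views confirm this, but the judge's verdict was not returned.

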